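# Nip up the cap-chute clamp nut

## Robot

A 6-joint arm with a two-finger parallel gripper is mounted at the origin on the work surface. World frame = base frame: x ahead of the robot, y to its left, z up, the work surface at z = 0. Lengths are in mm, angles in rad, forces in N, time in s.
With the tool pointing down it reaches from about 350 to 775 mm from the base axis. Payload 7.3 kg.
Tool frame: the origin (TCP) lies at the very end of the fingers, on their centre line; the grasp point (between the pads) lies 19 mm behind it; z points along the fingers, y is the line along which they close (so a half turn about z gives the same grasp; the last joint's range is limited). The gripper opens to 92 mm and grips with 3 to 60 N. Pads are 19 mm wide; open, the fingers measure 130 mm over their backs; the gripper's body (75 mm by 190 mm) begins 47 mm behind the grasp point.
Start: joints at [-1.307, 0.342, 1.524, -0, 1.275, -0.146], TCP at [209.197, -481.541, 226.741] pointing down, gripper open.
Joint ranges: [-2.53, 2.53], [-0.77, 2.02], [0.04, 2.7], [-1, 4.14], [0.28, 2.66], [-3.11, 3.11]. Speed limits (rad/s): [2.57, 2.57, 3.14, 3.14, 3.14, 3.14].

## Interface

Orientations are given as [roll, pitch, yaw] about the fixed x, y, z axes, in that order (R = Rz(yaw) Ry(pitch) Rx(roll)).
In Python, from plant import get_obs, capture, close_job gives the robot as it stands. The module is installed in compiled form; this text tells all that it offers.
- The arm moves only by the shell command python3 -m handwheel 'ROWS'. ROWS is JSON, a list of rows, each a list of 3 entries, a list of its own where there are three numbers: the turn, a rotation vector about the tool's x, y, z in degrees, then the shift along the tool's x, y, z in m, then the opening, from 0 (shut) to 1 (fully open). A call has 1 to 12 rows; each row is the pose to reach, as a shift and turn from the pose commanded when the call began, along the tool's axes at that moment; what a row does not reach only later rows make up. A row lasts 1/10 s, in which the tool goes at most 50 mm and 8.59 degrees, less where a joint would pass 70% of its speed; a pose out of reach is approached as far as the arm can. A call with a gripper value outside its range is refused whole. The fingers move at their own pace and stop on an object; the grip force is fixed at half the most. Time passes only in rows, so rows that repeat a pose let the fingers close. It gives the time, the measured TCP pose, the force, the opening and the grip force at its end, in the units of the state.
- get_obs(): the state, without advancing time (a new reading comes with each control period).
- capture(name): name is "scene" or "top" or "wrist"; returns a dict with "image" (420x560x3 uint8, red, green, blue), "depth" (420x560 float32, mm along the optical axis (not along the pixel's ray), 0 where there is no reading), "fx", "fy", "cx", "cy" (pixels), "k1" (the pictures are not rectified: a ray, as slopes to the right and down, at radius r is drawn at 1 + k1 r^2 times it, then the intrinsics apply), "camera_from_world" (4x4, takes a point from world to camera coordinates). Camera axes: x right, y down, z forward; pixel columns grow to the right and rows downward; lengths in mm; the calibration is good to about 2 mm. A picture is of the moment at which its call begins.
- close_job(): hands the job in; it is judged then, once.
The state is a dict: "time": time; "joint_positions": joint angles; "dq": joint speeds; "tau": joint torques, N m; "tool_pos": TCP position; "tcp_rot": TCP orientation; "contact_force": force on the tool from outside, world axes, zero at the start; "moment": the same for the moment, N m; "grip_width": finger opening in mm; "finger_force": force on a finger pad.
Only numpy, scipy, OpenCV 4.12 (cv2) and the standard library are available. Lean on these libraries where they do the work, as an engineer would, in place of code of your own. Each camera call takes 0.05 s, during which the arm holds its last target. There are 200 camera calls.

## Task

The square nut at the bottom of the cap-chute stand's deep tube has worked loose. Take the long T-handled socket key out of its holder, lower it into the tube, feel it gently all the way down over the nut without crushing the spring washer underneath, and tighten the nut clockwise until it is snug at about 0.25 N m, without overtightening it. Then put the key back upright in its holder and leave the tins, scoop and spoon where they are.

Things in the scene. Friction and masses are not known exactly. Their poses are not given: they have to be found in the camera images.
- stand: Fixed steel cap-chute stand. Origin: on the counter under the axis of its upright round tube (55 mm outside, flared mouth 80 mm up). Its +x points from the tube to the sloping chute (80 mm wide, up to 115 mm high, 35 to 165 mm from the tube axis) and the lidded bin (up to 77 mm high, ends 236 mm from the axis). Its yaw does not tell how the nut's flats face.
- bore_mouth (a point): Centre of the tube's open mouth, on the bore axis, 80 mm above the counter. The bore is vertical, 39 mm in diameter, widening to about 53 mm over its top 10 mm. Its floor is 74 mm below the mouth (6 mm above the counter). The nut stands in the middle of the floor: square, 18 mm across flats, its top 18 mm above the bore floor.
- key: Loose steel socket key with a black T-handle, 154 mm long, 0.2 to 0.4 kg, standing in its holder. Origin: centre of its open foot; +z up the shank. Foot: square socket 21 mm across inside (flats square to key x and y), 26 mm deep, at most 37 mm across outside. Shank 12 mm thick. Handle: flat bar 60 mm along key x, 14 mm thick along y, 128 to 154 mm above the origin.
- holder: Fixed black round cup on a square steel foot of 90 mm, holding the key. Origin: on the counter under its axis. Cup 64 mm outside, 60 mm high, inside diameter 48 mm, widening to about 62 mm over its top 10 mm; its floor, on which the key stands, is 6 mm above the counter.
- holder_floor (a point): Centre of the holder cup's floor, 6 mm above the counter.
- nut (a joint): Turn of the nut (rad), growing clockwise seen from above; its stop, fully run down, is at 2.6; it starts 0.4 to 0.8 short. Running it down takes about 0.06 N m. How its flats face is drawn anew each time and NOT given by this value: it must be felt. The socket drops on only within about 0.18 rad of the flats (every quarter turn), and then has that much play.
- washer (a joint): How far the nut is pressed down on its spring washer (m): 0 at rest, springs back. About 2 N starts it, then 0.6 N per mm more; flat at 0.008 (about 7 N); crushed if above 0.007. A socket that is not aligned presses the nut down; when it aligns, the nut springs up into it and the key can go down to the bore floor.
- seal (a joint): Twist (rad, clockwise from above positive) of the elastic seal under the nut, which carries all the torque on the nut: 0.6 N m per rad, 0 when no torque acts. Snug: nut at its stop and twist over 0.25 (0.15 N m). Above 0.6 (0.36 N m) it is overtightened and ruined. It springs back when the torque is let off.
- tins: Bystander: two nested steel shaker tins, 90 mm across, 165 mm high, standing. Origin at the centre of the base.
- scoop: Bystander: clear ice scoop lying flat, 190 mm long, 60 mm wide, 35 mm high, handle to its -x. Origin under the tray's centre, on the counter.
- spoon: Bystander: gold bar spoon lying flat, 280 mm along its x, 12 mm high. Origin near the middle of its stem, on the counter.
Mind the look-alikes: they are no part of the job. Several things have the shape of the key; the one meant has the colours described above.

How it is judged:
By the outcome, as a careful person would: the job done as asked, in the order asked, and still so for the second after the job is handed in, with the robot touching nothing.
It also fails if it takes over 64 s, if anything falls off the work surface, if the arm or the gripper's body presses on something with over 40 N, if the wrist force passes 120 N, or if a joint passes its speed limit or range.

## Working session

There is one attempt and no reset: what is moved stays moved. The work goes in short steps, Python scripts to look and compute and a shell command to move; the robot and the scene stay as the last step left them, time stands still between calls to the robot, and variables do not carry over. Pictures are saved under pics/ and viewed, at most 10 in all, crops included, and the job is handed in when it is done.

```bash
mkdir -p pics; cat > h.py <<'E'
import numpy as np, cv2, pickle
from plant import get_obs, capture, close_job
def snap(n,f):
    c=capture(n); pickle.dump(c,open(f'pics/{f}.pkl','wb')); cv2.imwrite(f'pics/{f}.png',c['image'][:,:,::-1]); return c
def load(f): return pickle.load(open(f'pics/{f}.pkl','rb'))
def cloud(c):
    h,w=c['depth'].shape; u,v=np.meshgrid(np.arange(w),np.arange(h))
    K=np.array([[c['fx'],0,c['cx']],[0,c['fy'],c['cy']],[0,0,1.]])
    p=cv2.undistortPoints(np.stack([u,v],-1).reshape(-1,1,2).astype(float),K,np.array([c['k1'],0,0,0.])).reshape(h,w,2)
    d=c['depth']; P=np.dstack([p[...,0]*d,p[...,1]*d,d,np.ones_like(d)])
    W=P@np.linalg.inv(c['camera_from_world']).T; W[d==0]=np.nan
    return W[...,:3]
def st():
    o=get_obs()
    for k in ['time','joint_positions','tool_pos','tcp_rot','contact_force','moment','grip_width','finger_force']: print(k,np.round(o[k],3))
E
python3 - <<'E'
from h import *
st()
a=snap('top','top0');b=snap('scene','sc0')
E
```

```text
time 0.0
joint_positions [-1.307  0.343  1.525 -0.     1.275 -0.146]
tool_pos [ 209.073 -481.104  226.021]
tcp_rot [-3.14 -0.    0.41]
contact_force [-0.539  0.853  0.477]
moment [ 0.033  0.012 -0.007]
grip_width 91.827
finger_force 0.0
```

View pics/top0.png

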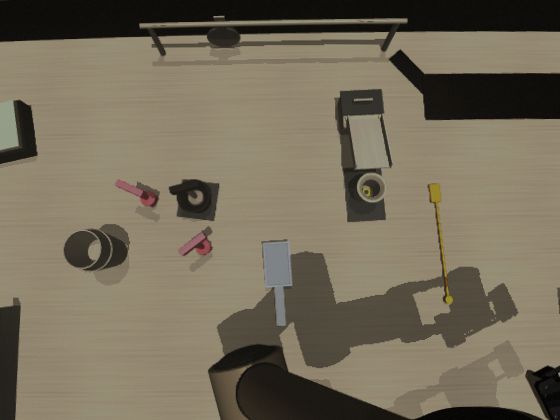

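View pics/sc0.png

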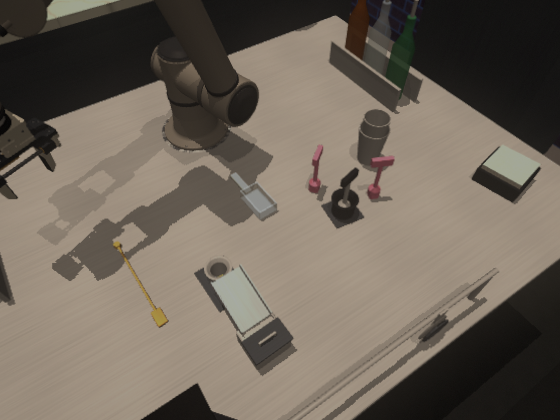

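The top view shows three key-shaped things: a red one at (135,190), a red one at (195,243), and a black-handled steel one in the black cup at (190,192). I choose the black one. The tube is at (370,187), with its chute going up to (362,100). Next I'll measure the positions and check the key in a close crop.

```bash
python3 - <<'E'
from h import *
for f in ['top0','sc0']:
    c=load(f);W=cloud(c);im=c['image'].astype(int)
    ok=~np.isnan(W[...,2])
    if f=='top0': u0,v0,u1,v1=160,165,225,225; t0=340,160,395,225
    else: u0,v0,u1,v1=320,160,368,228; t0=195,250,245,310
    R=W[v0:v1,u0:u1].reshape(-1,3); R=R[~np.isnan(R[:,2])]
    h=R[R[:,2]>145]; print(f,'handle top n',len(h),h.mean(0).round(1),h.min(0).round(1),h.max(0).round(1))
    if len(h)>8:
        r=cv2.minAreaRect(h[:,:2].astype(np.float32)); print(r)
        x=h[:,:2]-h[:,:2].mean(0);e,V=np.linalg.eigh(x.T@x); print('yaw',np.arctan2(V[1,1],V[0,1]),np.sqrt(e/len(h))*12**.5)
    def circ(Q,lo,hi,n):
        q=Q[(Q[:,2]>lo)&(Q[:,2]<hi)]; 
        if len(q)<8: print(n,len(q));return
        print(n,len(q),cv2.minEnclosingCircle(q[:,:2].astype(np.float32)), q[:,2].mean())
    circ(R,57,63,'cup rim'); 
    b=R[(R[:,2]>2)&(R[:,2]<12)]; print('foot',len(b),cv2.minAreaRect(b[:,:2].astype(np.float32)) if len(b)>5 else '')
    T=W[t0[1]:t0[3],t0[0]:t0[2]].reshape(-1,3);T=T[~np.isnan(T[:,2])]
    circ(T,76,84,'tube rim')
    print(np.histogram(T[:,2],bins=range(-10,130,10)))
    print(np.histogram(R[:,2],bins=range(-10,170,10)))
c=load('top0')['image'][140:270,90:240,::-1]; d=load('sc0')['image'][130:240,280:405,::-1]
cv2.imwrite('pics/crop1.png',np.hstack([cv2.resize(c,(400,400),interpolation=cv2.INTER_CUBIC),cv2.resize(d,(400,400),interpolation=cv2.INTER_CUBIC)]))
E
```

```text
top0 handle top n 239 [552.3 185.9 157.9] [540.6 157.2 145.1] [565.6 216.5 164. ]
((553.197998046875, 186.95779418945312), (14.771347045898438, 58.88475036621094), 13.548218727111816)
yaw 1.811224400666521 [15.26973833 59.18553506]
cup rim 249 ((552.6484375, 187.66163635253906), 37.59100341796875) 59.54468680300511
foot 760 ((565.232666015625, 201.89907836914062), (157.12474060058594, 143.23654174804688), 88.9715576171875)
tube rim 323 ((559.9669799804688, -208.8679962158203), 33.87409591674805) 79.30052118709925
(array([ 660, 1782,   59,   98,   49,   42,   37,   35,  352,  113,  196,
        119,   23]), array([-10,   0,  10,  20,  30,  40,  50,  60,  70,  80,  90, 100, 110,
       120]))
(array([1305, 1663,   35,   38,   78,   85,  286,   92,    6,    8,    5,
          7,    4,    2,   14,   34,  165]), array([-10,   0,  10,  20,  30,  40,  50,  60,  70,  80,  90, 100, 110,
       120, 130, 140, 150, 160]))
sc0 handle top n 150 [554.5 181.7 157. ] [540.9 154.4 145.6] [565.2 215.1 163.9]
((551.748779296875, 185.17959594726562), (14.92626953125, 61.078147888183594), 13.058306694030762)
yaw 1.7820464985880482 [15.17699257 63.99152218]
cup rim 171 ((550.5038452148438, 185.85562133789062), 38.8211555480957) 59.74355999132548
foot 683 ((500.2069091796875, 236.2371826171875), (145.03050231933594, 263.0929870605469), 52.947174072265625)
tube rim 415 ((603.6439208984375, -206.62374877929688), 78.96012115478516) 79.92867606176137
(array([571, 827,  16,  34,  25,  37,  40,  43, 340, 427, 485, 102,  40]), array([-10,   0,  10,  20,  30,  40,  50,  60,  70,  80,  90, 100, 110,
       120]))
(array([ 928, 1429,   76,   72,   97,  122,  197,   84,   12,   11,   12,
          8,   10,    6,   18,   41,   81]), array([-10,   0,  10,  20,  30,  40,  50,  60,  70,  80,  90, 100, 110,
       120, 130, 140, 150, 160]))
```

View pics/crop1.png

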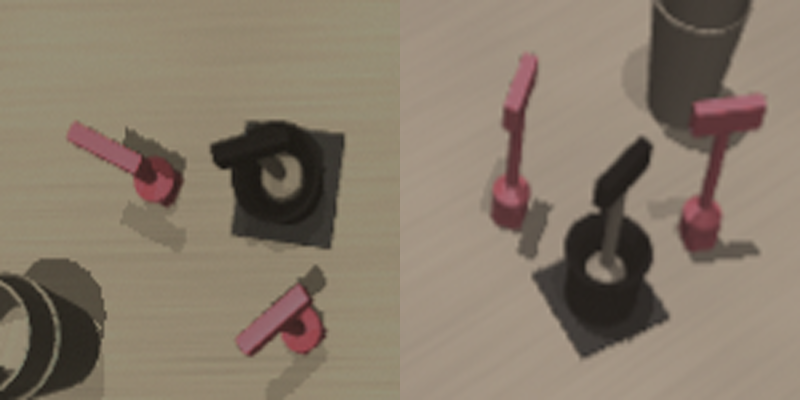

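The crop confirms it: black T-handle and steel shank standing in the black cup (left panel, about (255,145)), while the other two are red/pink. The grasp centre is about (552,186). I'll go via the tube for a wrist look.

```bash
cat >> h.py <<'E'
from scipy.spatial.transform import Rotation as Ro
def delta(p,yaw):
    o=get_obs(); R0=Ro.from_euler('xyz',o['tcp_rot']); R1=Ro.from_euler('xyz',[np.pi,0,yaw])
    print('shift m',(R0.inv().apply(np.array(p)-o['tool_pos'])/1000).round(4),'turn deg',np.degrees((R0.inv()*R1).as_rotvec()).round(2))
E
python3 - <<'E'
from h import *
delta([560,-209,260],0.41)
W=cloud(load('top0'))
for n,(u0,v0,u1,v1) in dict(redA=(110,172,160,208),redB=(175,225,215,258),tins=(60,225,130,275)).items():
    R=W[v0:v1,u0:u1].reshape(-1,3);R=R[R[:,2]>100];print(n,R.min(0),R.max(0))
E
```

```text
shift m [ 0.4303 -0.1099 -0.0336] turn deg [-0.08 -0.01 -0.01]
redA [536.04796826 269.56488469 131.81542454] [571.82824836 327.98239631 157.4022693 ]
redB [416.2085505  144.36523542 103.58837177] [461.4743816  195.13843585 156.84466593]
tins [385.42034571 341.44908001 100.12916145] [475.73629185 422.97875866 169.32408479]
```

```bash
python3 -m handwheel '[[[0,0,0],[0.43,-0.11,-0.034],1],[[0,0,0],[0.43,-0.11,-0.034],1],[[0,0,0],[0.43,-0.11,-0.034],1],[[0,0,0],[0.43,-0.11,-0.034],1],[[0,0,0],[0.43,-0.11,-0.034],1],[[0,0,0],[0.43,-0.11,-0.034],1],[[0,0,0],[0.43,-0.11,-0.034],1],[[0,0,0],[0.43,-0.11,-0.034],1],[[0,0,0],[0.43,-0.11,-0.034],1],[[0,0,0],[0.43,-0.11,-0.034],1],[[0,0,0],[0.43,-0.11,-0.034],1],[[0,0,0],[0.43,-0.11,-0.034],1]]'; python3 - <<'E'
from h import *
snap('wrist','w1'); st()
E
```

```text
time: 1.3
tool_pos: [558.9, -209.9, 260.2]
tcp_rot: [-3.141, 0.001, 0.409]
contact_force: [0.1, -0.3, 0.3]
grip_width: 92.2
finger_force: 0.0
time 1.35
joint_positions [-0.488  0.456  1.254 -0.     1.432  0.675]
tool_pos [ 558.825 -210.181  260.468]
tcp_rot [-3.141e+00  1.000e-03  4.080e-01]
contact_force [-0.41  -0.115  0.36 ]
moment [ 0.002  0.012 -0.03 ]
grip_width 92.091
finger_force 0.0
```

View pics/w1.png

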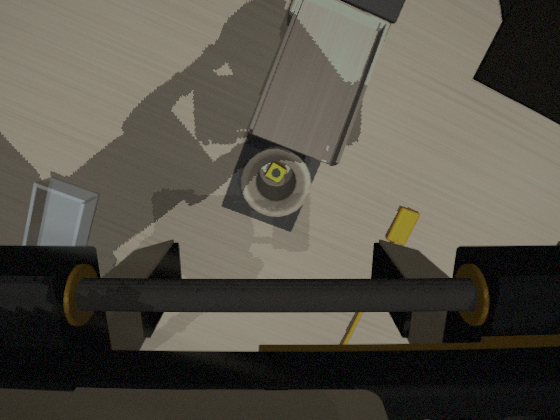

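The wrist view shows the tube rim centred near (277,181) and the yellow square nut at (276,172) with its edges visible. I'll measure both.

```bash
python3 - <<'E'
from h import *
from scipy.optimize import least_squares
c=load('w1');W=cloud(c);im=c['image']
def fit(P):
    f=lambda p:np.hypot(P[:,0]-p[0],P[:,1]-p[1])-p[2]
    return least_squares(f,[*P[:,:2].mean(0),28],loss='soft_l1').x
reg=np.zeros(W.shape[:2],bool);reg[140:225,230:320]=1
m=reg&(W[...,2]>77.5)&(W[...,2]<83); m=m&(np.hypot(W[...,0]-560,W[...,1]+209)<36)
print('rim',m.sum(),fit(W[m]),W[m][:,2].mean())
# top cam too
V=cloud(load('top0'));k=(V[...,2]>76)&(V[...,2]<84)&(np.hypot(V[...,0]-560,V[...,1]+209)<36);print('rim top',k.sum(),fit(V[k]))
hsv=cv2.cvtColor(im,cv2.COLOR_RGB2HSV)
y=reg&(hsv[...,0]>20)&(hsv[...,0]<35)&(hsv[...,1]>120)&(hsv[...,2]>60)
P=W[y];P=P[~np.isnan(P[:,2])];print('nut px',y.sum(),P.mean(0),np.percentile(P[:,2],[5,25,50,75,95]))
q=P[(abs(P[:,2]-24)<5)]
print(len(q),cv2.minAreaRect(q[:,:2].astype(np.float32)))
cv2.imwrite('pics/nut.png',np.hstack([cv2.resize(im[150:215,240:315,::-1],(600,520),interpolation=cv2.INTER_CUBIC)]))
E
```

```text
rim 1615 [ 558.62501109 -211.19292299   29.54001289] 79.71839439334396
rim top 323 [ 559.62656575 -208.7094511    29.44127102]
nut px 196 [ 558.51918056 -211.54371579   23.78284721] [22.61964767 23.59394962 24.08523649 24.66935948 25.48272646]
192 ((558.356689453125, -211.44442749023438), (17.62136459350586, 17.599960327148438), 83.20565795898438)
```

View pics/nut.png

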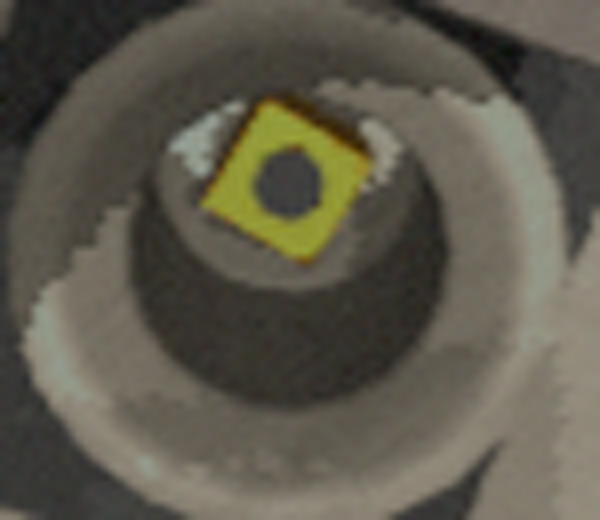

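```bash
python3 - <<'E'
from h import *
print(get_obs()['tool_pos']); delta([552.5,186,255],1.806)
E
```

```text
[ 558.82524873 -210.18076423  260.46805442]
shift m [ 0.1515 -0.3661  0.0055] turn deg [-5.000e-02  3.000e-02 -8.008e+01]
```

```bash
python3 -m handwheel '[[[0,0,-80],[0.1515,-0.366,0.0055],0.6],[[0,0,-80],[0.1515,-0.366,0.0055],0.6],[[0,0,-80],[0.1515,-0.366,0.0055],0.6],[[0,0,-80],[0.1515,-0.366,0.0055],0.6],[[0,0,-80],[0.1515,-0.366,0.0055],0.6],[[0,0,-80],[0.1515,-0.366,0.0055],0.6],[[0,0,-80],[0.1515,-0.366,0.0055],0.6],[[0,0,-80],[0.1515,-0.366,0.0055],0.6],[[0,0,-80],[0.1515,-0.366,0.0055],0.6],[[0,0,-80],[0.1515,-0.366,0.0055],0.6],[[0,0,-80],[0.1515,-0.366,0.0055],0.6],[[0,0,-80],[0.1515,-0.366,0.0055],0.6]]'; python3 - <<'E'
from h import *
c=snap('wrist','w2'); st()
W=cloud(c); D=np.hypot(W[...,0]-552,W[...,1]-186)
m=(W[...,2]>153)&(W[...,2]<166)&(D<45); h=W[m][:,:2]
print('handle',m.sum(),cv2.minAreaRect(h.astype(np.float32)),h.mean(0),W[m][:,2].mean())
from scipy.optimize import least_squares
k=(W[...,2]>56)&(W[...,2]<63)&(D<45);P=W[k]
print('rim',k.sum(),least_squares(lambda p:np.hypot(P[:,0]-p[0],P[:,1]-p[1])-p[2],[552,186,30],loss='soft_l1').x)
E
```

```text
time: 2.55
tool_pos: [552.9, 185.6, 255.3]
tcp_rot: [3.142, 0.0, 1.803]
contact_force: [-0.1, 0.1, -0.5]
grip_width: 55.4
finger_force: 0.0
time 2.6
joint_positions [ 0.193  0.432  1.307 -0.     1.403 -0.04 ]
tool_pos [552.99  185.627 255.331]
tcp_rot [3.142 0.    1.803]
contact_force [ 0.168 -0.571  0.669]
moment [ 0.023 -0.141 -0.064]
grip_width 54.98
finger_force 0.0
handle 1507 ((552.1561279296875, 185.12632751464844), (13.607816696166992, 59.59349060058594), 13.64773178100586) [552.03829399 186.30814917] 159.90544505906047
rim 1815 [550.83784199 185.78355554  33.42984062]
```

View pics/w2.png

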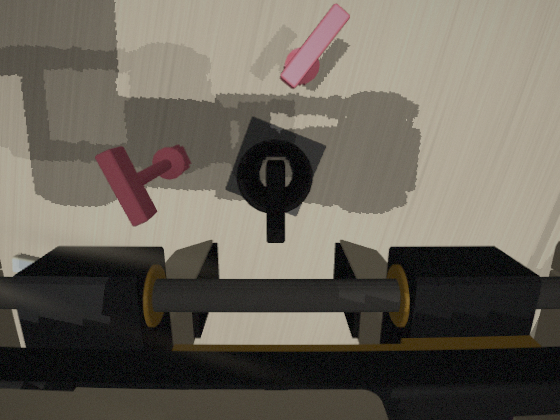

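The wrist view shows the black T-handle at (276,200) in its cup, centred between the fingers, with the red look-alikes clear to the sides. I'll descend and grip.

```bash
python3 -m handwheel '[[[0,0,-0.3],[0,-0.001,0.05],0.5],[[0,0,-0.3],[0,-0.001,0.09],0.5],[[0,0,-0.3],[0,-0.001,0.115],0.5],[[0,0,-0.3],[0,-0.001,0.125],0.5],[[0,0,-0.3],[0,-0.001,0.125],0.5],[[0,0,-0.3],[0,-0.001,0.125],0],[[0,0,-0.3],[0,-0.001,0.125],0],[[0,0,-0.3],[0,-0.001,0.125],0],[[0,0,-0.3],[0,-0.001,0.125],0],[[0,0,-0.3],[0,-0.001,0.125],0],[[0,0,-0.3],[0,-0.001,0.125],0],[[0,0,-0.3],[0,-0.001,0.125],0]]'; python3 -m handwheel '[[[0,0,0],[0,0,0],0],[[0,0,0],[0,0,0],0],[[0,0,0],[0,0,0],0]]'; python3 -c "
from h import *
st()"
```

```text
time: 3.8
tool_pos: [552.3, 186.6, 130.8]
tcp_rot: [3.14, 0.0, 1.811]
contact_force: [-0.6, -0.1, 5.0]
grip_width: 13.4
finger_force: 30.0
time: 4.1
tool_pos: [552.3, 186.6, 130.8]
tcp_rot: [3.14, 0.0, 1.811]
contact_force: [-0.8, 0.3, 5.5]
grip_width: 14.0
finger_force: 30.0
time 4.1
joint_positions [ 0.194  0.534  1.495 -0.     1.111 -0.046]
tool_pos [552.29  186.598 130.84 ]
tcp_rot [3.14  0.    1.811]
contact_force [-0.844  0.346  5.463]
moment [-0.009  0.002  0.014]
grip_width 13.968
finger_force 29.991
```

```bash
python3 -m handwheel '[[[0,0,0],[0,0,-0.02],0],[[0,0,0],[0,0,-0.05],0],[[0,0,0],[0,0,-0.09],0],[[0,0,0],[0,0,-0.1],0],[[0,0,0],[0,0,-0.1],0],[[0,0,0],[0,0,-0.1],0]]'; python3 - <<'E'
from h import *
st()
yaw=np.radians(83.0); k=np.array([np.cos(yaw),np.sin(yaw)])*1.3
delta([558.5+k[0],-211.2+k[1],230],yaw)
E
```

```text
time: 4.7
tool_pos: [550.9, 186.3, 228.0]
tcp_rot: [-3.138, -0.0, 1.811]
contact_force: [-0.4, -0.3, -4.0]
grip_width: 13.7
finger_force: 30.0
time 4.7
joint_positions [ 0.194  0.448  1.357 -0.     1.341 -0.046]
tool_pos [550.911 186.278 227.972]
tcp_rot [-3.138 -0.     1.811]
contact_force [-0.403 -0.333 -4.022]
moment [ 0.003 -0.085  0.004]
grip_width 13.672
finger_force 29.989
shift m [-0.3866 -0.0869 -0.0017] turn deg [-0.21  0.04 20.78]
```

```bash
python3 -m handwheel '[[[0,0,5],[-0.03,-0.007,0],0],[[0,0,10],[-0.075,-0.017,0],0],[[0,0,15],[-0.12,-0.027,0],0],[[0,0,20.8],[-0.165,-0.037,0],0],[[0,0,20.8],[-0.21,-0.047,0],0],[[0,0,20.8],[-0.255,-0.057,0],0],[[0,0,20.8],[-0.3,-0.067,0],0],[[0,0,20.8],[-0.34,-0.076,0],0],[[0,0,20.8],[-0.37,-0.083,0],0],[[0,0,20.8],[-0.3865,-0.087,0],0],[[0,0,20.8],[-0.3865,-0.087,0],0],[[0,0,20.8],[-0.3865,-0.087,0],0]]';python3 -m handwheel '[[[0,0,0],[0,0,0],0],[[0,0,0],[0,0,0],0],[[0,0,0],[0,0,0],0]]'; python3 - <<'E'
from h import *
c=snap('wrist','w3'); st()
W=cloud(c)
m=(W[...,2]>77.5)&(W[...,2]<83)&(np.hypot(W[...,0]-559,W[...,1]+211)<36);P=W[m]
from scipy.optimize import least_squares
print('rim',m.sum(),least_squares(lambda p:np.hypot(P[:,0]-p[0],P[:,1]-p[1])-p[2],[559,-211,30],loss='soft_l1').x)
E
```

```text
time: 5.9
tool_pos: [559.1, -208.6, 228.8]
tcp_rot: [-3.139, -0.002, 1.448]
contact_force: [0.7, 0.9, -3.2]
grip_width: 13.8
finger_force: 30.0
time: 6.2
tool_pos: [559.6, -208.6, 230.4]
tcp_rot: [3.141, -0.0, 1.45]
contact_force: [-1.1, -0.3, -4.2]
grip_width: 13.9
finger_force: 30.0
time 6.25
joint_positions [-0.485  0.474  1.308 -0.     1.36  -0.364]
tool_pos [ 559.662 -208.756  230.394]
tcp_rot [3.141 0.    1.449]
contact_force [-0.406 -0.04  -2.755]
moment [-0.02  -0.068 -0.014]
grip_width 13.925
finger_force 29.999
rim 1480 [ 558.16350275 -211.92552087   29.9739177 ]
```

View pics/w3.png

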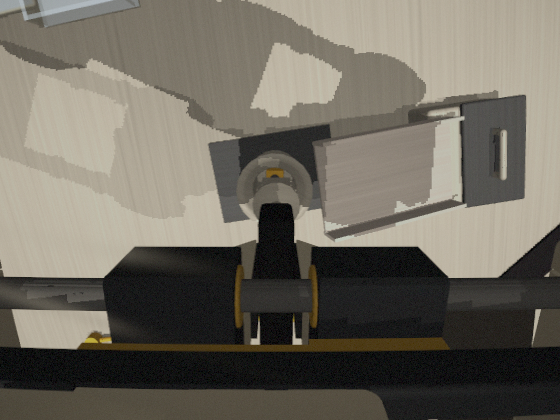

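The wrist view shows the socket at (276,195) hanging over the tube mouth (276,187), with the nut still visible at (275,172). I'll measure the socket against the bore with the same camera.

```bash
python3 - <<'E'
from h import *
from scipy.optimize import least_squares
c=load('w3');W=cloud(c)
D=np.hypot(W[...,0]-559,W[...,1]+211)
for lo,hi in [(100,106),(106,112),(112,118),(118,124),(124,130),(130,136),(136,142),(142,150),(150,180),(180,225)]:
    m=(W[...,2]>lo)&(W[...,2]<hi)&(D<24);m[:140]=0;P=W[m]
    if len(P)>5: print(lo,hi,len(P),P.min(0).round(1),P.max(0).round(1),P.mean(0).round(1))
m=(W[...,2]>257)&(W[...,2]<266)&(D<45);P=W[m];print('handle top',len(P))
m=(W[...,2]>225)&(W[...,2]<270)&(D<40);P=W[m];print('handle',len(P),P.min(0),P.max(0))
E
```

```text
106 112 39 [ 547.5 -199.8  107.3] [ 575.7 -193.1  111.8] [ 562.6 -195.4  109.5]
112 118 64 [ 547.1 -199.7  112.3] [ 575.5 -193.2  117.7] [ 561.3 -194.9  114.9]
118 124 44 [ 547.2 -200.   118.1] [ 575.3 -193.   124. ] [ 562.3 -195.9  120.8]
124 130 29 [ 546.9 -199.9  124.2] [ 575.8 -193.1  129.5] [ 560.7 -195.6  126.7]
130 136 76 [ 543.2 -217.8  130.1] [ 577.3 -191.6  136. ] [ 561.3 -196.   133.5]
136 142 717 [ 543.  -220.8  136. ] [ 577.1 -191.6  142. ] [ 560.9 -202.   139. ]
142 150 229 [ 548.5 -209.1  142. ] [ 572.5 -197.2  148.9] [ 560.9 -202.   143.9]
handle top 3582
handle 4975 [ 542.74197706 -237.15593565  229.87222612] [ 579.62640788 -179.49384757  269.9652463 ]
```

```bash
python3 -m handwheel '[[[0,0,0],[-0.0027,-0.0013,0],0],[[0,0,0],[-0.0027,-0.0013,0.01],0],[[0,0,0],[-0.0027,-0.0013,0.02],0],[[0,0,0],[-0.0027,-0.0013,0.028],0],[[0,0,0],[-0.0027,-0.0013,0.032],0],[[0,0,0],[-0.0027,-0.0013,0.032],0],[[0,0,0],[-0.0027,-0.0013,0.032],0]]'; python3 -c "
from h import *
st()"
```

```text
time: 6.95
tool_pos: [558.0, -212.2, 198.3]
tcp_rot: [3.141, 0.0, 1.448]
contact_force: [-0.2, -0.4, -2.8]
grip_width: 13.6
finger_force: 30.0
time 6.95
joint_positions [-0.492  0.496  1.361 -0.     1.285 -0.369]
tool_pos [ 557.99  -212.186  198.263]
tcp_rot [3.141 0.    1.448]
contact_force [-0.158 -0.436 -2.771]
moment [-0.036 -0.06  -0.026]
grip_width 13.557
finger_force 29.999
```

```bash
python3 -m handwheel '[[[0,0,0],[0,0,0.004],0],[[0,0,0],[0,0,0.008],0],[[0,0,0],[0,0,0.008],0]]'; python3 -c "
from h import *
st()"
```

```text
time: 7.25
tool_pos: [557.5, -211.9, 189.5]
tcp_rot: [-3.14, -0.0, 1.448]
contact_force: [0.1, -0.4, -3.1]
grip_width: 14.3
finger_force: 30.0
time 7.25
joint_positions [-0.492  0.503  1.374 -0.     1.266 -0.369]
tool_pos [ 557.538 -211.948  189.541]
tcp_rot [-3.14  -0.     1.448]
contact_force [ 0.083 -0.43  -3.098]
moment [-0.037 -0.053 -0.029]
grip_width 14.261
finger_force 30.0
```

```bash
python3 -m handwheel '[[[0,0,0],[0,0,0.006],0],[[0,0,0],[0,0,0.012],0],[[0,0,0],[0,0,0.018],0],[[0,0,0],[0,0,0.018],0]]'; python3 -m handwheel '[[[0,0,0],[0,0,0.006],0],[[0,0,0],[0,0,0.012],0],[[0,0,0],[0,0,0.016],0],[[0,0,0],[0,0,0.016],0],[[0,0,0],[0,0,0.016],0]]';python3 -c "
from h import *
st()"
```

```text
time: 7.65
tool_pos: [557.3, -211.8, 170.9]
tcp_rot: [-3.14, -0.001, 1.448]
contact_force: [-0.4, 0.0, -3.8]
grip_width: 13.5
finger_force: 30.0
time: 8.15
tool_pos: [557.9, -212.2, 156.2]
tcp_rot: [3.142, 0.0, 1.448]
contact_force: [-0.8, 0.2, -3.2]
grip_width: 13.7
finger_force: 30.0
time 8.15
joint_positions [-0.492  0.533  1.42  -0.     1.189 -0.369]
tool_pos [ 557.913 -212.173  156.179]
tcp_rot [3.142 0.    1.448]
contact_force [-0.849  0.225 -3.241]
moment [-0.024 -0.07   0.038]
grip_width 13.7
finger_force 29.999
```

```bash
python3 -m handwheel '[[[0,0,0],[0,0,0.003],0],[[0,0,0],[0,0,0.006],0],[[0,0,0],[0,0,0.006],0]]'; python3 -m handwheel '[[[0,0,0],[0,0,0.002],0],[[0,0,0],[0,0,0.002],0]]';python3 -m handwheel '[[[0,0,0],[0,0,0.002],0],[[0,0,0],[0,0,0.002],0],[[0,0,0],[0,0,0.002],0]]'
```

```text
time: 8.45
tool_pos: [557.7, -212.1, 149.7]
tcp_rot: [-3.141, -0.0, 1.448]
contact_force: [0.4, -0.2, -3.0]
grip_width: 13.7
finger_force: 30.0
time: 8.65
tool_pos: [557.8, -212.1, 148.0]
tcp_rot: [-3.141, 0.0, 1.448]
contact_force: [-0.5, -0.8, -3.0]
grip_width: 14.1
finger_force: 30.0
time: 8.95
tool_pos: [557.9, -212.1, 146.2]
tcp_rot: [-3.142, 0.0, 1.448]
contact_force: [-0.0, -0.2, -3.9]
grip_width: 13.7
finger_force: 30.0
```

No push-back 2.6 mm below the nut's top, so the socket seems to be on. I'll continue gently.

```bash
python3 -m handwheel '[[[0,0,0],[0,0,0.002],0],[[0,0,0],[0,0,0.002],0]]'; python3 -m handwheel '[[[0,0,0],[0,0,0.002],0],[[0,0,0],[0,0,0.002],0]]';python3 -c "
from h import *
o=[get_obs() for _ in range(2)]
st()"
```

```text
time: 9.15
tool_pos: [557.7, -212.1, 143.9]
tcp_rot: [-3.141, -0.0, 1.448]
contact_force: [1.0, 0.5, -3.2]
grip_width: 14.2
finger_force: 30.0
time: 9.35
tool_pos: [557.7, -212.0, 141.9]
tcp_rot: [-3.141, -0.0, 1.448]
contact_force: [0.4, -0.8, -3.7]
grip_width: 13.7
finger_force: 30.0
time 9.35
joint_positions [-0.492  0.547  1.438 -0.     1.157 -0.369]
tool_pos [ 557.72  -212.04   141.886]
tcp_rot [-3.141 -0.     1.448]
contact_force [ 0.427 -0.84  -3.693]
moment [-0.007 -0.122  0.004]
grip_width 13.734
finger_force 29.999
```

```bash
python3 -m handwheel '[[[0,0,0],[0,0,0.003],0],[[0,0,0],[0,0,0.006],0],[[0,0,0],[0,0,0.008],0],[[0,0,0],[0,0,0.008],0]]'; python3 -m handwheel '[[[0,0,0],[0,0,0.0015],0],[[0,0,0],[0,0,0.0015],0]]';python3 -m handwheel '[[[0,0,0],[0,0,0.001],0],[[0,0,0],[0,0,0.001],0],[[0,0,0],[0,0,0.001],0]]'
```

```text
time: 9.75
tool_pos: [557.6, -212.0, 133.7]
tcp_rot: [-3.141, -0.0, 1.448]
contact_force: [0.4, 0.8, -3.0]
grip_width: 13.8
finger_force: 30.0
time: 9.95
tool_pos: [557.8, -212.1, 132.6]
tcp_rot: [-3.141, 0.0, 1.448]
contact_force: [-0.3, -0.2, -3.6]
grip_width: 13.8
finger_force: 30.0
time: 10.25
tool_pos: [557.9, -212.1, 131.7]
tcp_rot: [3.142, 0.0, 1.448]
contact_force: [-0.6, -0.6, -3.1]
grip_width: 13.7
finger_force: 30.0
```

```bash
python3 -m handwheel '[[[0,0,0],[0,0,0.0007],0],[[0,0,0],[0,0,0.0007],0]]'; python3 -m handwheel '[[[0,0,0],[0,0,0.0005],0],[[0,0,0],[0,0,0.0005],0],[[0,0,0],[0,0,0.0005],0]]'; python3 -c "
from h import *
st()"
```

```text
time: 10.45
tool_pos: [557.9, -212.1, 131.1]
tcp_rot: [3.141, 0.0, 1.448]
contact_force: [1.0, -0.1, -3.7]
grip_width: 14.1
finger_force: 30.0
time: 10.75
tool_pos: [558.1, -212.2, 131.0]
tcp_rot: [3.141, 0.0, 1.448]
contact_force: [-1.5, 0.9, 0.7]
grip_width: 14.0
finger_force: 30.0
time 10.75
joint_positions [-0.492  0.558  1.452 -0.     1.131 -0.369]
tool_pos [ 558.058 -212.205  131.001]
tcp_rot [3.141 0.    1.448]
contact_force [-1.476  0.943  0.73 ]
moment [0.174 0.065 0.025]
grip_width 13.961
finger_force 30.0
```

The key is seated on the bore floor at 131.0 mm, against 130.8 in the holder. Ease off slightly, then turn clockwise while watching the moment.

```bash
cat > m.py <<'E'
from h import *
o=get_obs(); print('F',o['contact_force'].round(1) if hasattr(o['contact_force'],'round') else o['contact_force'],'M',np.round(o['moment'],3),'q6',round(o['joint_positions'][5],3),'yaw',round(o['tcp_rot'][2],3))
E
python3 -m handwheel '[[[0,0,0],[0,0,-0.0004],0],[[0,0,4],[0,0,-0.0004],0],[[0,0,8],[0,0,-0.0004],0],[[0,0,8],[0,0,-0.0004],0]]'; python3 m.py
python3 -m handwheel '[[[0,0,4],[0,0,0],0],[[0,0,8],[0,0,0],0],[[0,0,8],[0,0,0],0]]'>/dev/null; python3 m.py;python3 -m handwheel '[[[0,0,4],[0,0,0],0],[[0,0,8],[0,0,0],0],[[0,0,8],[0,0,0],0]]'>/dev/null; python3 m.py
```

```text
time: 11.15
tool_pos: [558.1, -212.0, 131.0]
tcp_rot: [3.141, -0.0, 1.308]
contact_force: [1.4, 1.2, 0.5]
grip_width: 13.5
finger_force: 30.0
F [1.4 1.2 0.5] M [ 0.163 -0.124 -0.003] q6 -0.229 yaw 1.308
F [-0.7  1.6  2.2] M [ 0.307  0.21  -0.011] q6 -0.091 yaw 1.17
F [-1.5  0.6  1.3] M [0.425 0.398 0.089] q6 0.048 yaw 1.032
```

```bash

python3 -m handwheel '[[[0,0,2],[0,0,-0.0006],0],[[0,0,4],[0,0,-0.0006],0],[[0,0,4],[0,0,-0.0006],0]]'>/dev/null; python3 m.py
python3 -m handwheel '[[[0,0,4],[0,0,0],0],[[0,0,4],[0,0,0],0]]'>/dev/null; python3 m.py
python3 -m handwheel '[[[0,0,4],[0,0,0],0],[[0,0,4],[0,0,0],0]]'>/dev/null; python3 m.py
python3 -m handwheel '[[[0,0,4],[0,0,0],0],[[0,0,4],[0,0,0],0]]'>/dev/null; python3 m.py
```

```text
F [-1.3  1.7 -2. ] M [0.496 0.273 0.075] q6 0.116 yaw 0.963
F [-1.   2.2 -1.8] M [0.639 0.336 0.031] q6 0.187 yaw 0.892
F [-1.   2.4 -2.6] M [0.711 0.441 0.11 ] q6 0.257 yaw 0.823
F [-1.5  2.7 -2.2] M [0.785 0.528 0.044] q6 0.326 yaw 0.753
```

```bash

python3 -m handwheel '[[[0,0,4],[0,-0.0006,0],0],[[0,0,4],[0,-0.0006,0],0]]'>/dev/null; python3 m.py
python3 -m handwheel '[[[0,0,4],[0,0,0],0],[[0,0,4],[0,0,0],0]]'>/dev/null; python3 m.py
python3 -m handwheel '[[[0,0,4],[0,0,0],0],[[0,0,4],[0,0,0],0]]'>/dev/null; python3 m.py
```

```text
F [-0.7  2.7 -3.4] M [0.645 0.395 0.047] q6 0.396 yaw 0.683
F [-1.3  2.2 -5.8] M [0.774 0.446 0.051] q6 0.466 yaw 0.614
F [-2.5  3.1 -4.9] M [0.833 0.486 0.054] q6 0.536 yaw 0.544
```

```bash

python3 -m handwheel '[[[0,0,4],[0,-0.0006,0],0],[[0,0,4],[0,-0.0006,0],0]]'>/dev/null; python3 m.py
python3 -m handwheel '[[[0,0,4],[0,0,0],0],[[0,0,4],[0,0,0],0]]'>/dev/null; python3 m.py
python3 -m handwheel '[[[0,0,4],[0,0,0],0],[[0,0,4],[0,0,0],0]]'>/dev/null; python3 m.py
```

```text
F [-1.4  2.6 -6.3] M [0.653 0.406 0.12 ] q6 0.606 yaw 0.474
F [-1.3  3.1 -7. ] M [0.701 0.381 0.173] q6 0.676 yaw 0.404
F [-2.2  3.  -7.3] M [0.786 0.427 0.126] q6 0.745 yaw 0.335
```

```bash
for i in 1 2 3; do python3 -m handwheel '[[[0,0,0],[0,0,0.0001],0]]' | head -2|tail -1; python3 m.py; done
python3 -m handwheel '[[[0,0,3],[0,0,0],0],[[0,0,3],[0,0,0],0]]'>/dev/null; python3 m.py
for i in 1 2; do python3 -m handwheel '[[[0,0,0],[0,0,0],0]]' | tail -1; python3 m.py; done
```

```text
tool_pos: [557.0, -211.0, 131.2]
F [-1.7  2.8 -6.2] M [0.869 0.457 0.123] q6 0.745 yaw 0.335
tool_pos: [557.0, -211.1, 131.2]
F [-1.2  3.2 -5.3] M [0.907 0.499 0.167] q6 0.746 yaw 0.334
tool_pos: [557.1, -211.1, 131.2]
F [-2.1  2.7 -6.4] M [0.895 0.532 0.153] q6 0.747 yaw 0.333
F [-2.7  2.5 -6.2] M [0.922 0.54  0.192] q6 0.801 yaw 0.279
finger_force: 30.0
F [-2.   3.2 -6.3] M [0.949 0.563 0.178] q6 0.799 yaw 0.281
finger_force: 30.0
F [-2.2  3.5 -4.7] M [1.018 0.528 0.184] q6 0.8 yaw 0.28
```

```bash
python3 -m handwheel '[[[0,0,3],[0,0,0],0],[[0,0,3],[0,0,0],0]]'>/dev/null; python3 m.py
for i in 1 2; do python3 -m handwheel '[[[0,0,0],[0,0,0],0]]' >/dev/null; python3 m.py; done
python3 -m handwheel '[[[0,0,2],[0,0,0],0],[[0,0,2],[0,0,0],0]]'>/dev/null; python3 m.py
for i in 1 2 3; do python3 -m handwheel '[[[0,0,0],[0,0,0],0]]' >/dev/null; python3 m.py; done
```

```text
F [-2.7  3.8 -5.9] M [1.031 0.546 0.203] q6 0.853 yaw 0.227
F [-1.9  3.3 -5.7] M [0.987 0.583 0.211] q6 0.852 yaw 0.228
F [-1.9  4.1 -6.8] M [1.021 0.522 0.228] q6 0.852 yaw 0.228
F [-1.4  3.9 -5.3] M [1.074 0.582 0.253] q6 0.888 yaw 0.192
F [-2.2  3.4 -6. ] M [1.07  0.615 0.235] q6 0.887 yaw 0.193
F [-1.6  3.2 -5.9] M [1.102 0.585 0.225] q6 0.887 yaw 0.192
F [-1.6  4.3 -6.3] M [1.142 0.519 0.245] q6 0.888 yaw 0.192
```

```bash
python3 -m handwheel '[[[0,0,1],[0,0,0],0],[[0,0,1],[0,0,0],0],[[0,0,1],[0,0,0],0]]'>/dev/null; python3 m.py
for i in 1 2; do python3 -m handwheel '[[[0,0,0],[0,0,0],0]]' >/dev/null; python3 m.py; done
python3 -m handwheel '[[[0,0,-6],[0,0,0],0],[[0,0,-12],[0,0,0],0],[[0,0,-18],[0,0,0],0],[[0,0,-22],[0,0,0],0],[[0,0,-22],[0,0,0],0]]'>/dev/null; python3 m.py
python3 -m handwheel '[[[0,0,-4],[0,0,0],0],[[0,0,-4],[0,0,0],0]]' >/dev/null; python3 m.py
python3 -m handwheel '[[[0,0,-4],[0,0,0],0],[[0,0,-4],[0,0,0],0]]' ; python3 m.py
```

```text
F [-1.9  4.  -6.5] M [1.179 0.559 0.267] q6 0.906 yaw 0.174
F [-1.7  3.6 -4.6] M [1.133 0.576 0.21 ] q6 0.906 yaw 0.174
F [-2.6  3.9 -5.6] M [1.165 0.561 0.195] q6 0.906 yaw 0.174
F [-2.   3.1 -6.6] M [0.941 0.573 0.029] q6 0.522 yaw 0.558
F [-1.1  2.7 -5.2] M [ 0.859  0.471 -0.022] q6 0.453 yaw 0.627
time: 16.85
tool_pos: [557.6, -211.6, 131.6]
tcp_rot: [3.14, -0.0, 0.696]
contact_force: [-1.0, 2.5, -3.5]
grip_width: 14.0
finger_force: 30.0
F [-1.   2.5 -3.5] M [0.716 0.328 0.04 ] q6 0.384 yaw 0.696
```

```bash
python3 -m handwheel '[[[0,0,0],[0,-0.0005,-0.003],0],[[0,0,0],[0,-0.0005,-0.007],0],[[0,0,0],[0,-0.0005,-0.011],0],[[0,0,0],[0,-0.0005,-0.015],0]]'; python3 m.py
python3 -m handwheel '[[[0,0,0],[0,0,-0.006],0],[[0,0,0],[0,0,-0.012],0],[[0,0,0],[0,0,-0.018],0],[[0,0,0],[0,0,-0.024],0]]'; python3 m.py
```

```text
time: 17.25
tool_pos: [557.2, -211.3, 147.1]
tcp_rot: [3.14, -0.0, 0.697]
contact_force: [-0.3, 0.2, -3.1]
grip_width: 13.7
finger_force: 30.0
F [-0.3  0.2 -3.1] M [0.116 0.126 0.02 ] q6 0.383 yaw 0.697
time: 17.65
tool_pos: [557.0, -210.9, 171.0]
tcp_rot: [3.141, -0.0, 0.698]
contact_force: [0.6, 0.0, -4.0]
grip_width: 13.5
finger_force: 30.0
F [ 0.6  0.  -4. ] M [ 0.024 -0.021 -0.017] q6 0.383 yaw 0.698
```

```bash
python3 -m handwheel '[[[0,0,0],[0,0,-0.015],0],[[0,0,0],[0,0,-0.03],0],[[0,0,0],[0,0,-0.045],0],[[0,0,0],[0,0,-0.058],0],[[0,0,0],[0,0,-0.063],0],[[0,0,0],[0,0,-0.063],0],[[0,0,0],[0,0,-0.063],0]]'; python3 - <<'E'
from h import *
c=snap('wrist','w4')
W=cloud(c);hsv=cv2.cvtColor(c['image'],cv2.COLOR_RGB2HSV)
y=(hsv[...,0]>20)&(hsv[...,0]<35)&(hsv[...,1]>120)&(hsv[...,2]>60)&(abs(W[...,2]-24)<6)&(np.hypot(W[...,0]-558,W[...,1]+211)<20)
q=W[y];print(len(q)); 
if len(q)>10: print(q.mean(0),cv2.minAreaRect(q[:,:2].astype(np.float32)))
D=np.hypot(W[...,0]-557,W[...,1]+211)
m=(W[...,2]>100)&(W[...,2]<150)&(D<26);P=W[m]
print('socket',len(P),P.min(0),P.max(0))
o=get_obs();print(o['tool_pos'],o['tcp_rot']);delta([551.5,186.2,233],1.811)
E
```

```text
time: 18.35
tool_pos: [556.5, -210.7, 232.6]
tcp_rot: [-3.141, 0.0, 0.698]
contact_force: [0.2, 0.5, -3.2]
grip_width: 14.0
finger_force: 30.0
79
[ 560.52078093 -208.88961485   24.2551977 ] ((560.9702758789062, -209.0222930908203), (11.438308715820312, 16.55290412902832), 40.21864318847656)
socket 1192 [ 541.04157524 -228.29673172  109.9787441 ] [ 576.04712013 -193.17117416  149.90076783]
[ 556.44724824 -210.5755975   232.34881269] [-3.14015908e+00  6.34247526e-04  6.97748743e-01]
shift m [ 0.2511 -0.3072 -0.0004] turn deg [-9.000e-02 -1.000e-02 -6.378e+01]
```

View pics/w4.png

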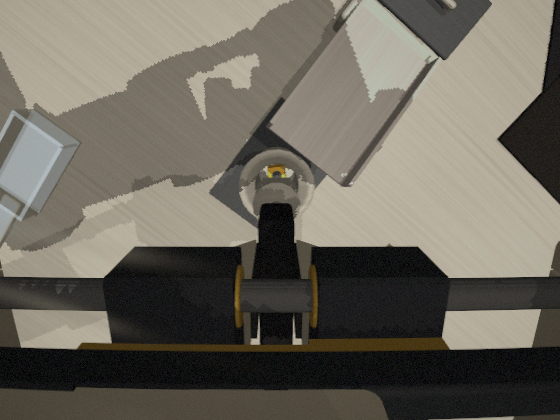

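The nut now faces about 40°, from 83°: turned 0.75 rad clockwise, which fits reaching its stop. The key hangs straight in the grip at (277,215). Now back to the holder.

```bash
python3 -m handwheel '[[[0,0,-6],[0.02,-0.025,0],0],[[0,0,-12],[0.045,-0.055,0],0],[[0,0,-18],[0.072,-0.088,0],0],[[0,0,-24],[0.1,-0.122,0],0],[[0,0,-30],[0.128,-0.156,0],0],[[0,0,-36],[0.156,-0.19,0],0],[[0,0,-42],[0.184,-0.225,0],0],[[0,0,-48],[0.21,-0.257,0],0],[[0,0,-54],[0.232,-0.284,0],0],[[0,0,-60],[0.246,-0.301,0],0],[[0,0,-63.8],[0.251,-0.307,0],0],[[0,0,-63.8],[0.251,-0.307,0],0]]';python3 -m handwheel '[[[0,0,0],[0,0,0],0],[[0,0,0],[0,0,0],0]]'; python3 - <<'E'
from h import *
c=snap('wrist','w5'); W=cloud(c); D=np.hypot(W[...,0]-551,W[...,1]-186)
from scipy.optimize import least_squares
k=(W[...,2]>56)&(W[...,2]<63)&(D<45);P=W[k]
print('rim',k.sum(),least_squares(lambda p:np.hypot(P[:,0]-p[0],P[:,1]-p[1])-p[2],[552,186,30],loss='soft_l1').x)
m=(W[...,2]>134)&(W[...,2]<145)&(D<26);P=W[m];print('flange',len(P),P.min(0),P.max(0))
yaw=get_obs()['tcp_rot'][2];t=np.array([np.cos(yaw),np.sin(yaw)]);n=np.array([np.sin(yaw),-np.cos(yaw)])
print('flange tool x',(P[:,:2]@t).min(),(P[:,:2]@t).max(),'y',np.mean([(P[:,:2]@n).min(),(P[:,:2]@n).max()]))
for c in ([551,185.8],get_obs()['tool_pos'][:2]): print(np.dot(c,t),np.dot(c,n))
E
```

```text
time: 19.6
tool_pos: [551.3, 187.1, 232.2]
tcp_rot: [-3.14, -0.0, 1.814]
contact_force: [0.3, 0.6, -2.9]
grip_width: 13.5
finger_force: 30.0
time: 19.8
tool_pos: [551.9, 184.9, 232.9]
tcp_rot: [-3.141, 0.0, 1.809]
contact_force: [-0.3, -0.5, -2.7]
grip_width: 13.5
finger_force: 30.0
rim 1723 [550.937653   185.43445758  33.66422499]
flange 833 [534.83971641 170.96662563 134.02353505] [569.12169823 201.11992155 144.99569821]
flange tool x 37.82147027831433 65.46200031953133 y 579.597388467572
50.475485212604156 579.2882403368397
49.31924045761993 580.0186028846244
```

```bash
python3 -m handwheel '[[[0,0,0],[0.0015,0,0.015],0],[[0,0,0],[0.0015,0,0.035],0],[[0,0,0],[0.0015,0,0.047],0],[[0,0,0],[0.0015,0,0.057],0],[[0,0,0],[0.0015,0,0.057],0]]'; python3 -m handwheel '[[[0,0,0],[0,0,0.008],0],[[0,0,0],[0,0,0.018],0],[[0,0,0],[0,0,0.028],0],[[0,0,0],[0,0,0.037],0],[[0,0,0],[0,0,0.042],0],[[0,0,0],[0,0,0.042],0]]'
```

```text
time: 20.35
tool_pos: [551.0, 186.7, 174.8]
tcp_rot: [-3.139, -0.0, 1.81]
contact_force: [-0.1, -0.5, -3.5]
grip_width: 13.5
finger_force: 30.0
time: 20.95
tool_pos: [551.1, 187.1, 133.1]
tcp_rot: [-3.14, 0.0, 1.811]
contact_force: [0.3, 0.4, -3.1]
grip_width: 14.0
finger_force: 30.0
```

```bash
python3 -m handwheel '[[[0,0,0],[0,0,0.0012],0],[[0,0,0],[0,0,0.0012],0],[[0,0,0],[0,0,0.0012],0]]'; python3 m.py
```

```text
time: 21.25
tool_pos: [551.8, 187.2, 133.4]
tcp_rot: [3.141, 0.0, 1.811]
contact_force: [-0.8, 0.8, -4.0]
grip_width: 13.9
finger_force: 30.0
F [-0.8  0.8 -4. ] M [ 0.007 -0.131  0.01 ] q6 -0.045 yaw 1.811
```

```bash
python3 -m handwheel '[[[0,0,0],[0,0,0.001],0],[[0,0,0],[0,0,0.001],0],[[0,0,0],[0,0,0.001],0]]'; python3 m.py; python3 -m handwheel '[[[0,0,0],[0,0,0.001],0],[[0,0,0],[0,0,0.001],0],[[0,0,0],[0,0,0.001],0]]'; python3 m.py
```

```text
time: 21.55
tool_pos: [551.6, 187.2, 132.0]
tcp_rot: [3.142, 0.0, 1.811]
contact_force: [0.7, -0.3, -3.7]
grip_width: 13.8
finger_force: 30.0
F [ 0.7 -0.3 -3.7] M [-0.073 -0.121 -0.012] q6 -0.045 yaw 1.811
time: 21.85
tool_pos: [551.6, 187.2, 131.0]
tcp_rot: [3.142, 0.0, 1.811]
contact_force: [1.0, 1.3, -4.4]
grip_width: 13.8
finger_force: 30.0
F [ 1.   1.3 -4.4] M [ 0.012 -0.118 -0.015] q6 -0.045 yaw 1.811
```

```bash
python3 -m handwheel '[[[0,0,0],[0,0,0.0006],0],[[0,0,0],[0,0,0.0006],0],[[0,0,0],[0,0,0.0006],0]]'; python3 m.py; python3 -m handwheel '[[[0,0,0],[0,0,0.0004],0],[[0,0,0],[0,0,0.0004],0]]' | sed -n 2p; python3 m.py
```

```text
time: 22.15
tool_pos: [551.7, 187.2, 130.9]
tcp_rot: [3.141, 0.0, 1.811]
contact_force: [-0.9, -0.7, 1.9]
grip_width: 14.0
finger_force: 30.0
F [-0.9 -0.7  1.9] M [-0.023  0.168  0.008] q6 -0.045 yaw 1.811
tool_pos: [551.8, 187.3, 130.9]
F [-1.2 -0.2  4.8] M [-0.07   0.358  0.032] q6 -0.045 yaw 1.811
```

The key stands on the cup floor. Release slowly, then rise.

```bash
python3 -m handwheel '[[[0,0,0],[0,0,-0.0004],0.2],[[0,0,0],[0,0,-0.0004],0.3],[[0,0,0],[0,0,-0.0004],0.4],[[0,0,0],[0,0,-0.0004],0.45],[[0,0,0],[0,0,-0.0004],0.45]]'; python3 -m handwheel '[[[0,0,0],[0,0,-0.01],0.45],[[0,0,0],[0,0,-0.025],0.45],[[0,0,0],[0,0,-0.05],0.45],[[0,0,0],[0,0,-0.08],0.45],[[0,0,0],[0,0,-0.11],0.45],[[0,0,0],[0,0,-0.13],0.45],[[0,0,0],[0,0,-0.13],0.45],[[0,0,0],[0,0,-0.13],0.45]]'; python3 - <<'E'
from h import *
c=snap('wrist','w6'); W=cloud(c); D=np.hypot(W[...,0]-552,W[...,1]-186)
m=(W[...,2]>153)&(W[...,2]<166)&(D<45); h=W[m]
print('handle',m.sum(),cv2.minAreaRect(h[:,:2].astype(np.float32)),h[:,2].mean(),h[:,2].std())
snap('scene','sc1')
a=cv2.imread('pics/sc0.png').astype(int);b=cv2.imread('pics/sc1.png').astype(int)
E
```

```text
time: 22.85
tool_pos: [551.5, 187.1, 130.2]
tcp_rot: [-3.141, 0.0, 1.811]
contact_force: [0.8, -0.1, 1.0]
grip_width: 40.3
finger_force: 0.0
time: 23.65
tool_pos: [551.5, 187.2, 260.6]
tcp_rot: [3.141, 0.0, 1.811]
contact_force: [-0.2, 0.2, -1.4]
grip_width: 41.2
finger_force: 0.0
handle 1475 ((551.564208984375, 186.57711791992188), (13.867368698120117, 59.4989013671875), 13.983400344848633) 159.89891125269025 0.8990432512484456
```

View pics/sc1.png

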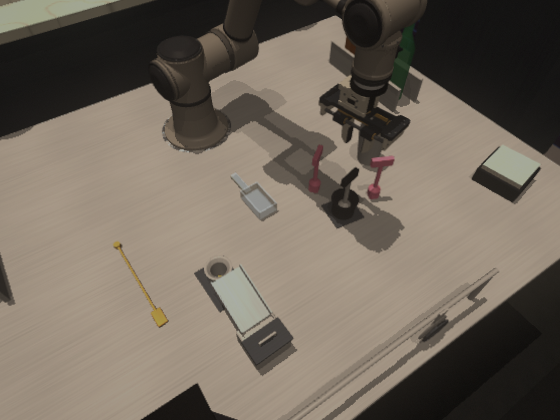

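The key stands upright in its cup at (347,195), and the scoop, spoon and red keys are where they were. The arm is clear, so I'm handing in.

```bash
python3 -c "
from h import *
print(close_job())"
```

```text
the job is handed in; nothing more can be done
None
```

The nut was tightened to about 0.24 N m (felt torque) after turning about 0.75 rad clockwise; the key is back upright in its holder, the tins, scoop and spoon were never touched, and the job was handed in at about 24 s with no verdict shown.

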